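# Index the sample-pot turntable to the next notch

### The job

Bring the next sample pot under the filling nozzle: with a fingertip, press down the spring plunger on the turntable's rim to unlock it, push the turntable one notch clockwise (seen from above), and let the plunger spring fully up so that it locks in that next notch. Do not ram or grip the plunger, do not turn the table backwards or past that notch, and do not lift or tip anything: the pots stay standing in their places and the other things on the bench are left alone.

Things in the scene. Friction and masses are not known exactly. Their poses are not given: they have to be found in the camera images.
- cap_top (a point): Centre of the top face of the plunger's round black cap (34 mm across, 14 mm thick). The cap stands on a 12 mm steel stem on a lug that sticks out from the turntable's rim, 205 mm from the turntable's axis. Its top is 92 mm above the bench when the plunger is up. The point goes down and round with the cap.
- thumb_stop (a point): Point on the upright aluminium thumb stop on the same lug: middle of its face towards the cap, 15 mm below its top. That face is 27 mm from the cap's centre, on the side to which the table turns clockwise. The stop is 34 mm wide along the radius, 10 mm thick, its top 125 mm above the bench. A fingertip pressing the cap, or just above it, can push against this face to turn the table.
- axis_center (a point): Point on the turntable's vertical axis, at the height of the floor of the pot compartments, 52 mm above the bench. The base disc (330 mm across) stands fixed on the bench; its axes: the plunger starts in the direction of this point's -x, the nozzle is in its +x. A steel column 32 mm thick stands on the axis, 234 mm high.
- nozzle_tip (a point): Tip of the fixed filling nozzle, 95 mm from the axis, 138 mm above the bench.
- turntable (a joint): Rotation of the turntable about its axis, rad, 0 at the start, growing clockwise seen from above. The notched ring under it has 8 notches 45 degrees (0.785) apart; locked, it has about 0.01 rad of play. It turns stiffly (about 0.3 N m) and stays where it is left.
- plunger (a joint): How far the plunger is pressed down, m: 0 up, 0.014 fully in. Spring: about 4 N at first, 10 N fully in. A tooth at its foot sits in a notch of the ring and locks the table; from 0.009 pressed the tooth is below the ring and the table is free. Once the table has turned a few degrees the tooth stays held down by the ring at about 0.009 even if the cap is let go, and springs up by itself when it comes to the next notch.
- pot_done: Loose white pot, 64 mm across, 60 mm high, about 160 g, standing in a compartment of the turntable 95 mm from the axis, its floor 52 mm above the bench; one station clockwise past the nozzle, full. Origin: centre of its underside; z up.
- pot_now: Loose white pot, 64 mm across, 60 mm high, about 160 g, standing in a compartment of the turntable 95 mm from the axis, its floor 52 mm above the bench; under the nozzle at the start, full. Origin: centre of its underside; z up.
- pot_next: Loose white pot, 64 mm across, 60 mm high, about 160 g, standing in a compartment of the turntable 95 mm from the axis, its floor 52 mm above the bench; one station (45 degrees) counter-clockwise of the nozzle at the start: the one that must come under the nozzle. Origin: centre of its underside; z up.
- pot_c: Loose white pot, 64 mm across, 60 mm high, about 160 g, standing in a compartment of the turntable 95 mm from the axis, its floor 52 mm above the bench; the station behind pot_next. Origin: centre of its underside; z up.
- pot_d: Loose white pot, 64 mm across, 60 mm high, about 160 g, standing in a compartment of the turntable 95 mm from the axis, its floor 52 mm above the bench; the station behind pot_c. Origin: centre of its underside; z up.
- cup: Bystander: clear cup, 72 mm across, 85 mm high, beside the turntable. Origin at its foot.
- jar: Bystander: glass jar, 60 mm across, 80 mm high, beside the turntable. Origin at its foot.
- tin_lid: Bystander: flat tin lid, 76 mm across, 9 mm high, lying just outside the lug's path. Origin at its underside.
- tin: Bystander: paint tin, 84 mm across, 115 mm high, to the robot's left. Origin at its foot.
- bottle: Bystander: black bottle, 66 mm across, 170 mm high, to the robot's right. Origin at its foot.
- brush: Bystander: paint brush lying on the bench, to the robot's left.
- spatula: Bystander: spatula lying on the bench, to the robot's right.

How it is judged (in metres and radians):
On the way, in this order (a step that is already met when the one before it is completed fails the run):
1. the plunger is pressed in by a finger, with the table still at its first notch (value of joint plunger above 0.008 m and contact force between the fingers and plunger above 1 N and value of joint turntable below 0.08 rad).
2. the turntable has turned out of its first notch (value of joint turntable above 0.15 rad).
3. the plunger has sprung up in the next notch (value of joint turntable between 0.750398 and 0.820398 rad and value of joint plunger below 0.003 m), for 0.2 s.
At the end, for the whole second after the job is handed in: The turntable rests one notch (0.785 rad, within 0.035) clockwise of its start, the plunger is up (less than 3 mm pressed), the next pot stands under the nozzle (within 12 mm), and all pots stand upright in their compartments (all of step 3 and velocity of joint turntable between -0.02 and 0.02 rad/s and horizontal distance between pot_next and nozzle_tip below 0.012 m and height (world z) of pot_done between 0.046 and 0.06 m and angle between each of pot_done, pot_now, pot_next, pot_c, pot_d's own z axis and vertical below 0.1 rad and height (world z) of pot_now between 0.046 and 0.06 m and height (world z) of pot_next between 0.046 and 0.06 m and height (world z) of pot_c between 0.046 and 0.06 m and height (world z) of pot_d between 0.046 and 0.06 m); the robot touches nothing.
It fails at once if the table is turned past the next notch (more than 0.2 rad beyond it) (value of joint turntable above 0.985398 rad).
It fails at once if the table is turned backwards (more than 0.1 rad) (value of joint turntable below -0.1 rad).
It fails at once if the plunger is rammed or gripped (over 60 N) (contact force between the fingers and plunger above 60 N).
It fails at once if a pot is lifted (over 15 mm) or tipped (height (world z) of any of pot_done, pot_now, pot_next, pot_c, pot_d above 0.067 m or angle between any of pot_done, pot_now, pot_next, pot_c, pot_d's own z axis and vertical above 0.3 rad).
It fails at once if a bystander is moved (over 25 mm) (distance of any of cup, jar, tin_lid, tin, bottle, brush, spatula from where it was at the start of the episode above 0.025 m).
It also fails if it takes over 40 s, if anything falls off the work surface, if the arm or the gripper's body presses on something with over 40 N, if the wrist force passes 120 N, or if a joint passes its speed limit or range.

### The arm

A 6-joint arm with a two-finger parallel gripper is mounted at the origin on the work surface. World frame = base frame: x ahead of the robot, y to its left, z up, the work surface at z = 0. Lengths are in m, angles in degrees, forces in N, time in s.
With the tool pointing down it reaches from about 0.3 to 0.75 m from the base axis. Payload 8.5 kg.
Tool frame: the origin (TCP) lies between the finger pads; the fingertips stand 22 mm ahead of it and the grasp point (between the pads) lies 3 mm ahead of it (env.nose_length is the distance from the TCP to the fingertips, in m); z points along the fingers, x is the direction in which the jaws open and shut, and the axes are right-handed (so a half turn about z gives the same grasp; the last joint's range is limited). The gripper opens to 85 mm and grips with 20 to 120 N. Pads are 22 mm wide; open, the fingers measure 114 mm over their backs; the gripper's body (76 mm by 85 mm) begins 54 mm behind the grasp point. The pads swing forward as they close: fully open they stand 13 mm farther back than shut.
Start: joints at [52.294, 21.807, 74.336, -0, 83.858, -12.336], TCP at [0.236, 0.497, 0.253] pointing down, gripper open.
Joint ranges: [-178.18, 178.18], [-50.72, 133.34], [12.68, 142.11], [-81.47, 261.47], [9.98, 163.14], [-165.26, 165.26]. Speed limits (degrees/s): [136.94, 136.94, 180, 180, 180, 180].

### API

Orientations are given as a 3x3 rotation matrix whose columns are the frame's x, y, z axes.
In Python, from rig import env gives the robot as it stands.
- The arm moves only by the tool arm_command, never from a script. Its argument "steps" is a list of rows, each an object with "delta_pos": the shift along the world's x, y, z in mm, a list of three; "dr": the turn, a rotation vector about the world's x, y, z in degrees, a list of three. In form: [{"delta_pos": [dx, dy, dz], "dr": [wx, wy, wz]}, ...]. A call has 1 to 20 rows; each row shifts and turns the commanded pose from where the row before left it; what a row does not reach is not made up. A row lasts 1/10 s, in which the tool goes at most 50 mm and 8.59 degrees, less where a joint would pass 70% of its speed; a pose out of reach is approached as far as the arm can. A call with a gripper value outside its range is refused whole. "grip" is the opening, from 0 (shut) to 1 (fully open), set as the call begins (left out, the last holds). The fingers move at their own pace and stop on an object; "squeeze" is the grip in N (left out, the last holds). Time passes only in rows, so rows that do not move let the fingers close. It gives the time, the measured TCP pose, the force and the opening at its end, in the units of the state.
- env.observe(): the state, without advancing time (a new reading comes with each control period).
- env.get_image(name): name is "side" or "top"; returns the picture (384x512x3 uint8, blue, green, red); there is no depth.
- env.get_calibration(name): a dict with "fx", "fy", "cx", "cy" (pixels), "view" (4x4, takes a point from world to camera coordinates). Camera axes: x right, y up, looking along -z (the intrinsics and any distortion apply to the point x, -y, -z); pixel columns grow to the right and rows downward; lengths in m; the calibration is good to about 2 mm. A picture is of the moment at which its call begins. get_calibration takes no time and is no camera call.
- env.close_job(): hands the job in, once; it reports no verdict.
The state is a dict: "time_s": time; "q": joint angles; "qvel": joint speeds; "joint_efforts": joint torques, N m; "position": TCP position; "tool_rot": TCP orientation; "ft_force": force on the tool from outside, world axes, zero at the start; "wrist_torque": the same for the moment, N m; "grip_width": finger opening in m.
Only numpy, scipy, OpenCV 4.12 (cv2) and the standard library are available. Lean on these libraries where they do the work, as an engineer would, in place of code of your own. Each camera call takes 0.05 s, during which the arm holds its last target. There are 200 camera calls.

## Working session

There is one attempt and no reset: what is moved stays moved. The work goes in short steps, Python scripts to look and compute and a tool call to move; the robot and the scene stay as the last step left them, time stands still between calls to the robot, and variables do not carry over. Pictures are saved under pics/ and viewed, about 8 in all and at most 12, crops included, and the job is handed in when it is done.

Besides the shell and the picture viewer there is one more tool, called after "Call:" by a JSON object that holds its "op" and its "data", one argument or row to a line. arm_command: Moves the arm, as the interface text tells. Its arguments: {"type":"object","properties":{"steps":{"type":"array"},"grip":{"type":"number"},"squeeze":{"type":"number"}},"required":["steps"]}

```bash
mkdir -p pics
python3 - <<'E'
from rig import env
import cv2,numpy as np
for n in("top","side"):
    cv2.imwrite(f"pics/{n}0.png",cv2.resize(env.get_image(n),(800,600),interpolation=cv2.INTER_CUBIC))
    c=env.get_calibration(n);print(n,{k:np.round(v,3).tolist() if not isinstance(v,str) else v for k,v in c.items()})
o=env.observe();print({k:np.round(v,3).tolist() for k,v in o.items()},env.nose_length)
E
```

```text
top {'fx': 450.346, 'fy': 450.346, 'cx': 258.193, 'cy': 194.08, 'view': [[0.007, -1.0, 0.009, -0.007], [0.982, 0.008, 0.188, -0.591], [-0.188, 0.007, 0.982, -1.615], [0.0, 0.0, 0.0, 1.0]]}
side {'fx': 385.782, 'fy': 385.782, 'cx': 256.438, 'cy': 195.147, 'view': [[0.928, -0.374, -0.01, -0.544], [0.267, 0.643, 0.717, -0.251], [-0.262, -0.668, 0.697, -1.366], [0.0, 0.0, 0.0, 1.0]]}
{'time_s': 0.1, 'q': [52.292, 21.837, 74.38, -0.0, 83.857, -12.336], 'qvel': [-0.135, -0.138, -0.115, -0.007, -0.039, 0.04], 'joint_efforts': [0.004, -44.922, -23.166, -0.0, 0.004, 0.0], 'position': [0.236, 0.497, 0.253], 'tool_rot': [[0.428, 0.904, -0.001], [0.904, -0.428, -0.001], [-0.001, -0.0, -1.0]], 'ft_force': [-0.014, 0.031, -0.532], 'wrist_torque': [-0.046, 0.008, 0.045], 'grip_width': 0.085} 0.022
```

View pics/top0.png

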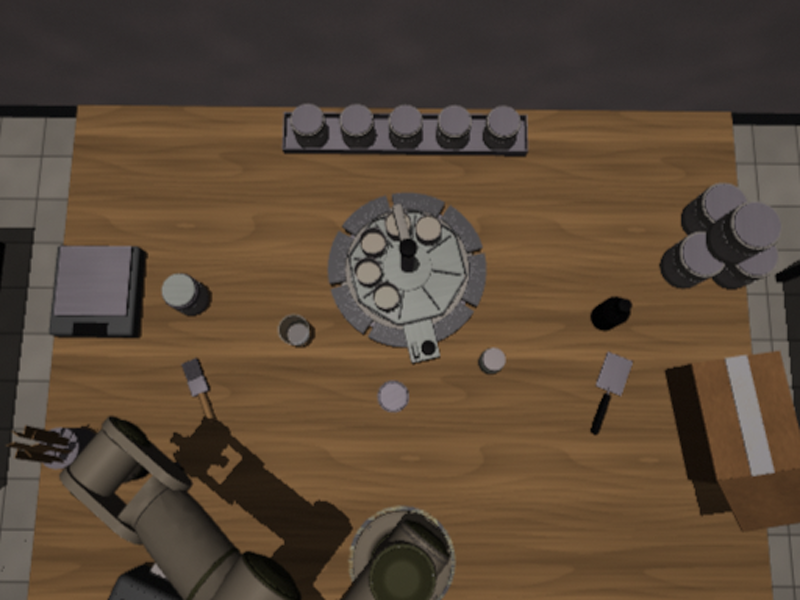

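View pics/side0.png

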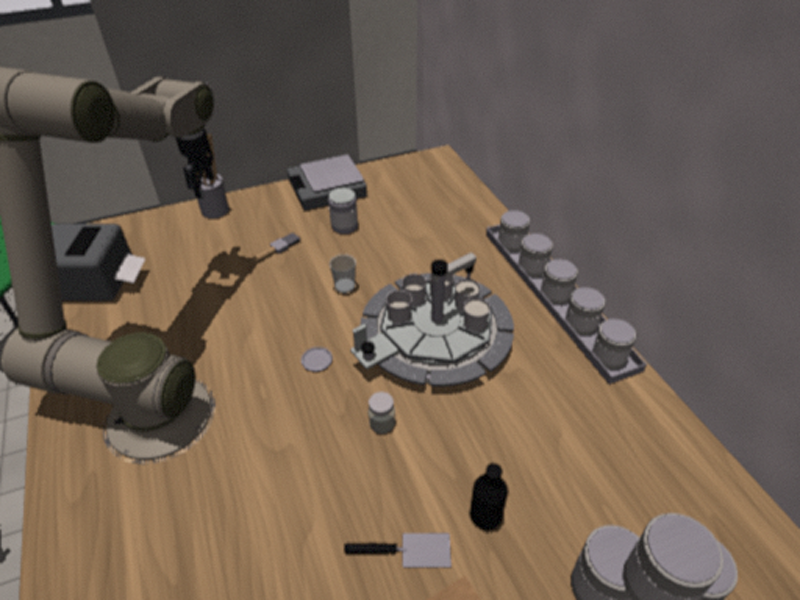

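Run:
```python
from rig import env
import cv2,numpy as np
a=env.get_image("top")[115:240,200:320]; b=env.get_image("side")[160:250,215:335]
a=cv2.resize(a,None,fx=4.5,fy=4.5,interpolation=cv2.INTER_CUBIC);b=cv2.resize(b,(540,405),interpolation=cv2.INTER_CUBIC)
cv2.imwrite("pics/crop.png",cv2.resize(a,(540,562)));cv2.imwrite("pics/cropb.png",b)
```

```text
(no output)
```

View pics/crop.png

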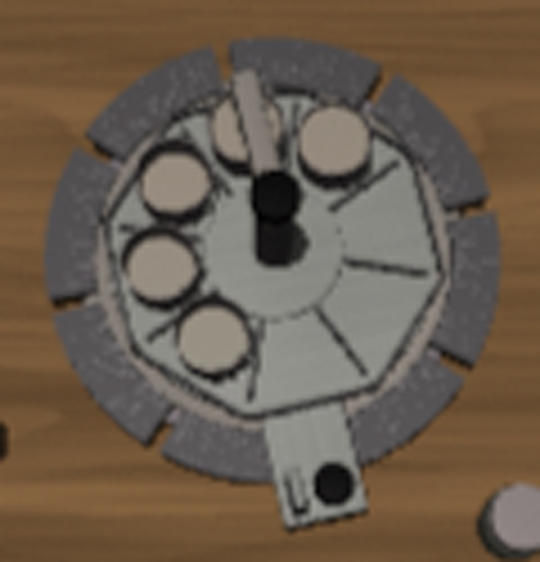

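View pics/cropb.png

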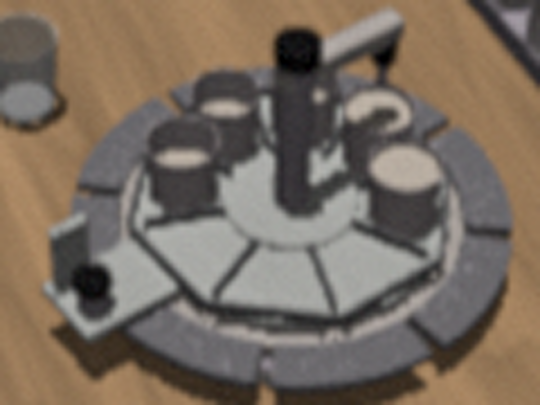

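```bash
cat > h.py <<'E'
from rig import env
import numpy as np
def ray(n,u,v):
    c=env.get_calibration(n);V=np.array(c["view"]);R=V[:3,:3]
    d=R.T@np.array([(u-c["cx"])/c["fx"],-(v-c["cy"])/c["fy"],-1]);return -R.T@V[:3,3],d
def onz(n,u,v,z):
    o,d=ray(n,u,v);return o+d*(z-o[2])/d[2]
E
python3 - <<'E'
from h import *
r=lambda *a:print(a,np.round(onz(*a),4))
r("top",274.2,222.6,.092);r("side",235.4,221.1,.092)
for z in(.03,.045,.052):r("top",260.3,172.8,z)
r("top",261.6,158.6,.234);r("side",281.2,170.2,.234)   # column top
r("top",265,222.5,.125)
r("top",(518/4.5)+200,(518/4.5)+115,.08)
E
```

```text
('top', 274.2, 222.6, 0.092) [ 0.4808 -0.0605  0.092 ]
('side', 235.4, 221.1, 0.092) [ 0.4829 -0.0575  0.092 ]
('top', 260.3, 172.8, 0.03) [ 0.6788 -0.0103  0.03  ]
('top', 260.3, 172.8, 0.045) [ 0.6752 -0.0101  0.045 ]
('top', 260.3, 172.8, 0.052) [ 0.6735 -0.01    0.052 ]
('top', 261.6, 158.6, 0.234) [ 0.6787 -0.0119  0.234 ]
('side', 281.2, 170.2, 0.234) [ 0.6785 -0.0139  0.234 ]
('top', 265, 222.5, 0.125) [ 0.4767 -0.0267  0.125 ]
('top', 315.1111111111111, 230.11111111111111, 0.08) [ 0.4562 -0.2085  0.08  ]
```

Call:
{"op": "arm_command", "data": {
  "steps": [
    {"delta_pos": [12.1,-27.35,0],"dr": [0,0,-2.56]},
    {"delta_pos": [12.1,-27.35,0],"dr": [0,0,-2.56]},
    {"delta_pos": [12.1,-27.35,0],"dr": [0,0,-2.56]},
    {"delta_pos": [12.1,-27.35,0],"dr": [0,0,-2.56]},
    {"delta_pos": [12.1,-27.35,0],"dr": [0,0,-2.56]},
    {"delta_pos": [12.1,-27.35,0],"dr": [0,0,-2.56]},
    {"delta_pos": [12.1,-27.35,0],"dr": [0,0,-2.56]},
    {"delta_pos": [12.1,-27.35,0],"dr": [0,0,-2.56]},
    {"delta_pos": [12.1,-27.35,0],"dr": [0,0,-2.56]},
    {"delta_pos": [12.1,-27.35,0],"dr": [0,0,-2.56]},
    {"delta_pos": [12.1,-27.35,0],"dr": [0,0,-2.56]},
    {"delta_pos": [12.1,-27.35,0],"dr": [0,0,-2.56]},
    {"delta_pos": [12.1,-27.35,0],"dr": [0,0,-2.56]},
    {"delta_pos": [12.1,-27.35,0],"dr": [0,0,-2.56]},
    {"delta_pos": [12.1,-27.35,0],"dr": [0,0,-2.56]},
    {"delta_pos": [12.1,-27.35,0],"dr": [0,0,-2.56]},
    {"delta_pos": [12.1,-27.35,0],"dr": [0,0,-2.56]},
    {"delta_pos": [12.1,-27.35,0],"dr": [0,0,-2.56]},
    {"delta_pos": [12.1,-27.35,0],"dr": [0,0,-2.56]},
    {"delta_pos": [12.1,-27.35,0],"dr": [0,0,-2.56]}
  ],
  "grip": 0,
  "squeeze": 20
}}

```text
time_s: 2.2
position: [0.4779, -0.0513, 0.2532]
tool_rot: [[0.973, 0.23, -0.0], [0.23, -0.973, 0.0], [-0.0, -0.0, -1.0]]
ft_force: [0.0, -0.5, 1.0]
grip_width: 0.0001
```

Call:
{"op": "arm_command", "data": {
  "steps": [
    {"delta_pos": [0,0,-15],"dr": [0,0,0]},
    {"delta_pos": [0,0,-20],"dr": [0,0,0]},
    {"delta_pos": [0,0,-20],"dr": [0,0,0]},
    {"delta_pos": [0,0,-20],"dr": [0,0,0]},
    {"delta_pos": [0,0,-15],"dr": [0,0,0]},
    {"delta_pos": [0,0,-8],"dr": [0,0,0]},
    {"delta_pos": [0,0,0],"dr": [0,0,0]},
    {"delta_pos": [0,0,0],"dr": [0,0,0]}
  ]
}}

```text
time_s: 3.0
position: [0.4779, -0.0502, 0.1558]
tool_rot: [[0.973, 0.232, 0.001], [0.232, -0.973, -0.0], [0.001, 0.0, -1.0]]
ft_force: [-0.3, 0.6, -0.1]
grip_width: -0.0002
```

Run:
```python
from rig import env
import cv2,numpy as np
b=env.get_image("side")[140:250,185:315];a=env.get_image("top")[130:260,200:330]
cv2.imwrite("pics/c2.png",np.hstack([cv2.resize(b,(399,338),interpolation=cv2.INTER_CUBIC),cv2.resize(a,(338,338),interpolation=cv2.INTER_CUBIC)]))
o=env.observe();print({k:np.round(o[k],3).tolist() for k in("q","position","tool_rot","ft_force","grip_width")},env.nose_length)
```

```text
{'q': [-20.144, 20.775, 94.038, 0.0, 65.102, -33.574], 'position': [0.478, -0.05, 0.156], 'tool_rot': [[0.973, 0.232, 0.001], [0.232, -0.973, -0.001], [0.001, 0.001, -1.0]], 'ft_force': [0.656, -0.471, -0.043], 'grip_width': 0.0} 0.022
```

View pics/c2.png

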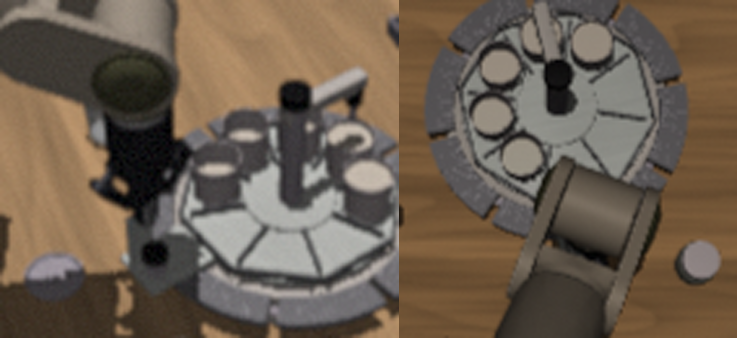

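Call:
{"op": "arm_command", "data": {
  "steps": [
    {"delta_pos": [0,0,-10],"dr": [0,0,0]},
    {"delta_pos": [0,0,-10],"dr": [0,0,0]},
    {"delta_pos": [0,0,-8],"dr": [0,0,0]},
    {"delta_pos": [0,0,-5],"dr": [0,0,0]},
    {"delta_pos": [0,0,-3],"dr": [0,0,0]},
    {"delta_pos": [0,0,-2],"dr": [0,0,0]},
    {"delta_pos": [0,0,0],"dr": [0,0,0]},
    {"delta_pos": [0,0,0],"dr": [0,0,0]}
  ]
}}

```text
time_s: 3.9
position: [0.4778, -0.0501, 0.1175]
tool_rot: [[0.973, 0.232, 0.0], [0.232, -0.973, -0.0], [0.0, 0.0, -1.0]]
ft_force: [0.3, 0.3, -0.4]
grip_width: -0.0004
```

Call:
{"op": "arm_command", "data": {
  "steps": [
    {"delta_pos": [0,0,-2],"dr": [0,0,0]},
    {"delta_pos": [0,0,-2],"dr": [0,0,0]},
    {"delta_pos": [0,0,-2],"dr": [0,0,0]},
    {"delta_pos": [0,0,0],"dr": [0,0,0]},
    {"delta_pos": [0,0,0],"dr": [0,0,0]}
  ]
}}

```text
time_s: 4.4
position: [0.4778, -0.0501, 0.1115]
tool_rot: [[0.973, 0.232, 0.0], [0.232, -0.973, -0.0], [0.0, 0.0, -1.0]]
ft_force: [-1.1, -0.1, 4.6]
grip_width: 0.0002
```

Call:
{"op": "arm_command", "data": {
  "steps": [
    {"delta_pos": [0,0,-3],"dr": [0,0,0]},
    {"delta_pos": [0,0,-3],"dr": [0,0,0]},
    {"delta_pos": [0,0,-2],"dr": [0,0,0]},
    {"delta_pos": [0,0,-1],"dr": [0,0,0]},
    {"delta_pos": [0,0,0],"dr": [0,0,0]},
    {"delta_pos": [0,0,0],"dr": [0,0,0]},
    {"delta_pos": [0,0,0],"dr": [0,0,0]}
  ]
}}

```text
time_s: 5.1
position: [0.4778, -0.0501, 0.1028]
tool_rot: [[0.973, 0.232, 0.001], [0.232, -0.973, -0.0], [0.001, 0.0, -1.0]]
ft_force: [-1.9, 0.3, 8.6]
grip_width: -0.0002
```

Run:
```python
import numpy as np
A=np.array([678,-12.]);P=np.array([477.8,-50.1])-A
f0=np.degrees(np.arctan2(P[1],P[0]))%360;r=np.hypot(*P);print(f0,r)
f=f0-np.arange(0,56,1.5)
p=r*np.c_[np.cos(np.radians(f)),np.sin(np.radians(f))]
for a,d,q in zip(f[1:],np.diff(p,axis=0),p[1:]+A):print(round(a,1),d.round(1),q.round(1))
```

```text
190.7750918249344 203.79315493902143
189.3 [-0.9  5.3] [476.9 -44.8]
187.8 [-0.8  5.3] [476.1 -39.6]
186.3 [-0.7  5.3] [475.4 -34.3]
184.8 [-0.5  5.3] [474.9 -29. ]
183.3 [-0.4  5.3] [474.5 -23.6]
181.8 [-0.2  5.3] [474.3 -18.3]
180.3 [-0.1  5.3] [474.2 -13. ]
178.8 [0.  5.3] [474.3  -7.6]
177.3 [0.2 5.3] [474.4  -2.3]
175.8 [0.3 5.3] [474.8   3. ]
174.3 [0.5 5.3] [475.2   8.3]
172.8 [0.6 5.3] [475.8  13.6]
171.3 [0.7 5.3] [476.6  18.9]
169.8 [0.9 5.3] [477.4  24.2]
168.3 [1.  5.2] [478.5  29.4]
166.8 [1.2 5.2] [479.6  34.6]
165.3 [1.3 5.2] [480.9  39.8]
163.8 [1.4 5.1] [482.3  44.9]
162.3 [1.6 5.1] [483.9  50. ]
160.8 [1.7 5.1] [485.6  55.1]
159.3 [1.8 5. ] [487.4  60.1]
157.8 [2. 5.] [489.3  65.1]
156.3 [2.1 4.9] [491.4  70. ]
154.8 [2.2 4.9] [493.6  74.9]
153.3 [2.3 4.8] [496.   79.6]
151.8 [2.5 4.7] [498.4  84.4]
150.3 [2.6 4.7] [501.  89.]
148.8 [2.7 4.6] [503.7  93.6]
147.3 [2.8 4.5] [506.6  98.2]
145.8 [2.9 4.5] [509.5 102.6]
144.3 [3.1 4.4] [512.6 107. ]
142.8 [3.2 4.3] [515.7 111.3]
141.3 [3.3 4.2] [519.  115.5]
139.8 [3.4 4.1] [522.4 119.6]
138.3 [3.5 4. ] [525.9 123.6]
136.8 [3.6 3.9] [529.5 127.6]
135.3 [3.7 3.8] [533.2 131.4]
```

Call:
{"op": "arm_command", "data": {
  "steps": [
    {"delta_pos": [-0.9,5.3,0],"dr": [0,0,0]},
    {"delta_pos": [-0.8,5.3,0],"dr": [0,0,-1.5]},
    {"delta_pos": [-0.7,5.3,0],"dr": [0,0,-1.5]},
    {"delta_pos": [-0.5,5.3,0],"dr": [0,0,-1.5]}
  ]
}}

```text
time_s: 5.5
position: [0.4746, -0.0291, 0.1028]
tool_rot: [[0.988, 0.154, 0.0], [0.154, -0.988, -0.001], [-0.0, 0.001, -1.0]]
ft_force: [-2.6, -2.3, 8.6]
grip_width: 0.0002
```

Call:
{"op": "arm_command", "data": {
  "steps": [
    {"delta_pos": [-0.4,5.3,0],"dr": [0,0,-1.5]},
    {"delta_pos": [-0.2,5.3,0],"dr": [0,0,-1.5]},
    {"delta_pos": [-0.1,5.3,0],"dr": [0,0,-1.5]},
    {"delta_pos": [0,5.3,0],"dr": [0,0,-1.5]},
    {"delta_pos": [0.2,5.3,0],"dr": [0,0,-1.5]},
    {"delta_pos": [0.3,5.3,0],"dr": [0,0,-1.5]},
    {"delta_pos": [0.5,5.3,0],"dr": [0,0,-1.5]},
    {"delta_pos": [0,0,0],"dr": [0,0,0]}
  ]
}}

```text
time_s: 6.3
position: [0.4741, 0.0089, 0.1025]
tool_rot: [[1.0, -0.027, -0.002], [-0.027, -1.0, 0.0], [-0.002, -0.0, -1.0]]
ft_force: [-3.8, 2.1, 8.7]
grip_width: -0.0003
```

Call:
{"op": "arm_command", "data": {
  "steps": [
    {"delta_pos": [0,0,4],"dr": [0,0,0]},
    {"delta_pos": [0,0,6],"dr": [0,0,0]},
    {"delta_pos": [0,0,6],"dr": [0,0,0]},
    {"delta_pos": [0,0,0],"dr": [0,0,0]},
    {"delta_pos": [0,0,0],"dr": [0,0,0]}
  ]
}}

```text
time_s: 6.8
position: [0.4751, 0.0082, 0.1184]
tool_rot: [[1.0, -0.028, 0.0], [-0.028, -1.0, -0.0], [0.0, 0.0, -1.0]]
ft_force: [-1.1, -0.0, -0.4]
grip_width: -0.0003
```

Run:
```python
from rig import env
import cv2
cv2.imwrite("pics/c3.png",cv2.resize(env.get_image("side")[130:260,170:340],(680,520),interpolation=cv2.INTER_CUBIC))
```

```text
(no output)
```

View pics/c3.png

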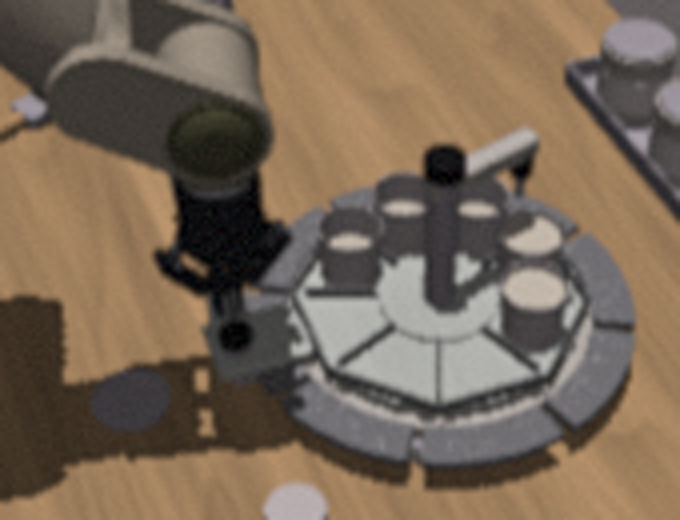

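Call:
{"op": "arm_command", "data": {
  "steps": [
    {"delta_pos": [0.6,5.3,0],"dr": [0,0,-1.5]},
    {"delta_pos": [0.7,5.3,0],"dr": [0,0,-1.5]},
    {"delta_pos": [0.9,5.3,0],"dr": [0,0,-1.5]},
    {"delta_pos": [1.0,5.2,0],"dr": [0,0,-1.5]},
    {"delta_pos": [1.2,5.2,0],"dr": [0,0,-1.5]},
    {"delta_pos": [1.3,5.2,0],"dr": [0,0,-1.5]},
    {"delta_pos": [1.4,5.1,0],"dr": [0,0,-1.5]},
    {"delta_pos": [1.6,5.1,0],"dr": [0,0,-1.5]},
    {"delta_pos": [1.7,5.1,0],"dr": [0,0,-1.5]},
    {"delta_pos": [1.8,5.0,0],"dr": [0,0,-1.5]},
    {"delta_pos": [2.0,5.0,0],"dr": [0,0,-1.5]},
    {"delta_pos": [2.1,4.9,0],"dr": [0,0,-1.5]},
    {"delta_pos": [2.2,4.9,0],"dr": [0,0,-1.5]},
    {"delta_pos": [2.3,4.8,0],"dr": [0,0,-1.5]},
    {"delta_pos": [2.5,4.7,0],"dr": [0,0,-1.5]},
    {"delta_pos": [0,0,0],"dr": [0,0,0]}
  ]
}}

```text
time_s: 8.45
position: [0.4981, 0.0846, 0.1179]
tool_rot: [[0.913, -0.408, -0.001], [-0.408, -0.913, 0.0], [-0.001, 0.0, -1.0]]
ft_force: [0.1, -0.4, 0.7]
grip_width: -0.0
```

Run:
```python
from h import *
import cv2
cv2.imwrite("pics/c4.png",cv2.resize(env.get_image("side")[130:260,170:340],(680,520),interpolation=cv2.INTER_CUBIC))
f=lambda p:np.degrees(np.arctan2(p[1]+.012,p[0]-.678))%360
for a in((235.4,221.1,.092),(228.8,213.8,.083)):
    p=onz("side",*a);print(p.round(4),f(p))
print(env.observe()["ft_force"],env.observe()["position"])
```

```text
[ 0.4829 -0.0575  0.092 ] 193.12307627863908
[ 0.4749 -0.0062  0.083 ] 178.35195203271718
[ 0.10810009 -0.16684584  0.81274385] [0.49832482 0.08444744 0.11805816]
```

View pics/c4.png

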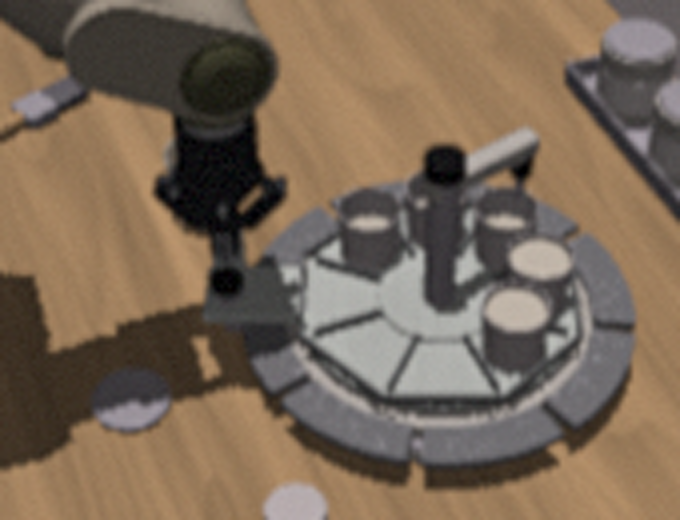

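Call:
{"op": "arm_command", "data": {
  "steps": [
    {"delta_pos": [1.3,2.35,0],"dr": [0,0,-0.75]},
    {"delta_pos": [1.3,2.35,0],"dr": [0,0,-0.75]},
    {"delta_pos": [1.35,2.3,0],"dr": [0,0,-0.75]},
    {"delta_pos": [1.35,2.3,0],"dr": [0,0,-0.75]},
    {"delta_pos": [1.4,2.25,0],"dr": [0,0,-0.75]},
    {"delta_pos": [1.4,2.25,0],"dr": [0,0,-0.75]},
    {"delta_pos": [0.95,1.5,0],"dr": [0,0,-0.5]},
    {"delta_pos": [0.95,1.5,0],"dr": [0,0,-0.5]},
    {"delta_pos": [0,0,0],"dr": [0,0,0]}
  ]
}}

```text
time_s: 9.4
position: [0.5081, 0.1013, 0.1182]
tool_rot: [[0.87, -0.494, -0.001], [-0.494, -0.87, 0.0], [-0.001, 0.0, -1.0]]
ft_force: [-2.0, -1.1, 0.1]
grip_width: -0.0
```

Call:
{"op": "arm_command", "data": {
  "steps": [
    {"delta_pos": [0.5,0.75,0],"dr": [0,0,-0.25]},
    {"delta_pos": [0.5,0.75,0],"dr": [0,0,-0.25]},
    {"delta_pos": [0.5,0.75,0],"dr": [0,0,-0.25]},
    {"delta_pos": [0.5,0.75,0],"dr": [0,0,-0.25]},
    {"delta_pos": [0,0,0],"dr": [0,0,0]}
  ]
}}

```text
time_s: 9.9
position: [0.5102, 0.1042, 0.1182]
tool_rot: [[0.861, -0.509, -0.001], [-0.509, -0.861, 0.0], [-0.001, 0.0, -1.0]]
ft_force: [-2.5, -1.9, -0.8]
grip_width: 0.0001
```

Call:
{"op": "arm_command", "data": {
  "steps": [
    {"delta_pos": [0.5,0.75,0],"dr": [0,0,-0.25]},
    {"delta_pos": [0.5,0.75,0],"dr": [0,0,-0.25]},
    {"delta_pos": [0,0,0],"dr": [0,0,0]},
    {"delta_pos": [0,0,0],"dr": [0,0,0]}
  ]
}}

```text
time_s: 10.3
position: [0.512, 0.1058, 0.1186]
tool_rot: [[0.856, -0.516, 0.002], [-0.516, -0.856, 0.0], [0.001, -0.001, -1.0]]
ft_force: [-0.3, 0.4, -0.1]
grip_width: -0.0001
```

Call:
{"op": "arm_command", "data": {
  "steps": [
    {"delta_pos": [0.5,0.75,0],"dr": [0,0,-0.25]},
    {"delta_pos": [0.5,0.75,0],"dr": [0,0,-0.25]},
    {"delta_pos": [0,0,0],"dr": [0,0,0]},
    {"delta_pos": [0,0,0],"dr": [0,0,0]}
  ]
}}

```text
time_s: 10.7
position: [0.5124, 0.1072, 0.1183]
tool_rot: [[0.852, -0.524, 0.0], [-0.524, -0.852, 0.0], [0.0, -0.0, -1.0]]
ft_force: [-0.4, -0.7, 0.2]
grip_width: 0.0003
```

Run:
```python
from h import *
import cv2
cv2.imwrite("pics/c5.png",cv2.resize(env.get_image("side")[155:235,190:310],(780,520),interpolation=cv2.INTER_CUBIC))
print(env.observe()["ft_force"],env.observe()["position"])
```

```text
[-0.41110398  0.06605809  1.31960981] [0.51237602 0.10722298 0.11831173]
```

View pics/c5.png

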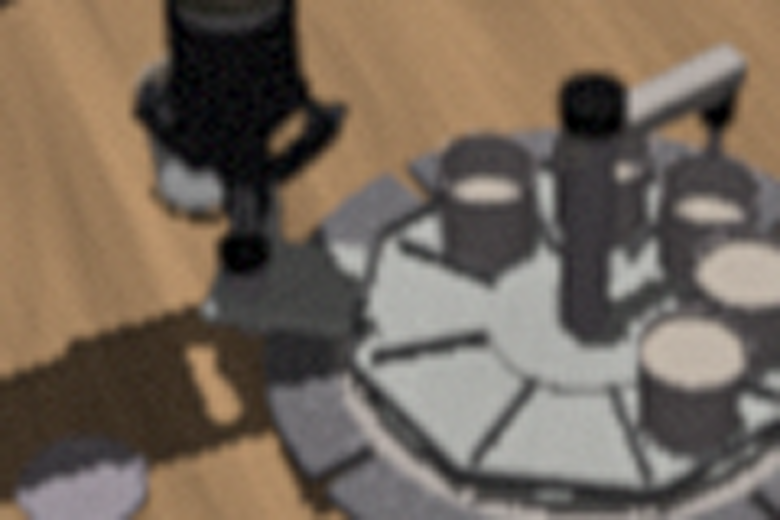

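Run:
```python
from h import *
for z in(.083,.087,.092):
    p=onz("side",227.7,192.4,z)-[.678,-.012,0];print(z,p.round(4),np.hypot(*p[:2]),193.1-np.degrees(np.arctan2(p[1],p[0]))%360)
```

```text
0.083 [-0.1697  0.116   0.083 ] 0.2056068405919818 47.45096161693354
0.087 [-0.1709  0.112   0.087 ] 0.20428703431865983 46.333343181053834
0.092 [-0.1723  0.1069  0.092 ] 0.20274815076423605 44.91656798247743
```

Call:
{"op": "arm_command", "data": {
  "steps": [
    {"delta_pos": [0.5,0.75,0],"dr": [0,0,0]},
    {"delta_pos": [0.5,0.75,0],"dr": [0,0,0]},
    {"delta_pos": [0,0,0],"dr": [0,0,0]},
    {"delta_pos": [0,0,0],"dr": [0,0,0]}
  ]
}}

```text
time_s: 11.15
position: [0.5134, 0.1087, 0.1183]
tool_rot: [[0.852, -0.523, -0.0], [-0.523, -0.852, 0.0], [-0.0, 0.0, -1.0]]
ft_force: [0.1, 0.2, 0.3]
grip_width: 0.0002
```

Call:
{"op": "arm_command", "data": {
  "steps": [
    {"delta_pos": [0.5,0.75,0],"dr": [0,0,0]},
    {"delta_pos": [0.5,0.75,0],"dr": [0,0,0]},
    {"delta_pos": [0,0,0],"dr": [0,0,0]},
    {"delta_pos": [0,0,0],"dr": [0,0,0]}
  ]
}}

```text
time_s: 11.55
position: [0.5144, 0.1102, 0.1183]
tool_rot: [[0.852, -0.524, 0.0], [-0.524, -0.852, 0.0], [0.0, -0.0, -1.0]]
ft_force: [0.4, 0.0, -0.3]
grip_width: -0.0001
```

Call:
{"op": "arm_command", "data": {
  "steps": [
    {"delta_pos": [-1.5,-2.3,0],"dr": [0,0,0]},
    {"delta_pos": [-1,-1.5,4],"dr": [0,0,0]},
    {"delta_pos": [0,0,15],"dr": [0,0,0]},
    {"delta_pos": [0,0,20],"dr": [0,0,0]},
    {"delta_pos": [0,0,30],"dr": [0,0,0]},
    {"delta_pos": [0,0,40],"dr": [0,0,0]},
    {"delta_pos": [-20,0,40],"dr": [0,0,0]},
    {"delta_pos": [-40,0,20],"dr": [0,0,0]},
    {"delta_pos": [-40,0,0],"dr": [0,0,0]},
    {"delta_pos": [-20,0,0],"dr": [0,0,0]},
    {"delta_pos": [0,0,0],"dr": [0,0,0]},
    {"delta_pos": [0,0,0],"dr": [0,0,0]}
  ]
}}

```text
time_s: 12.75
position: [0.3922, 0.1062, 0.2878]
tool_rot: [[0.852, -0.524, 0.001], [-0.524, -0.852, -0.0], [0.001, -0.001, -1.0]]
ft_force: [0.6, 0.7, -0.8]
grip_width: 0.0
```

Run:
```python
from h import *
import cv2
b=env.get_image("side")[150:240,205:325];a=env.get_image("top")[110:235,195:315]
cv2.imwrite("pics/c6.png",np.hstack([cv2.resize(b,(420,315),interpolation=cv2.INTER_CUBIC),cv2.resize(a,(360,375),interpolation=cv2.INTER_CUBIC)[:315]]))
print(env.observe()["ft_force"],env.observe()["position"])
```

```text
[ 0.40474161 -0.19411409  0.33493171] [0.3927934  0.1062051  0.28729054]
```

View pics/c6.png

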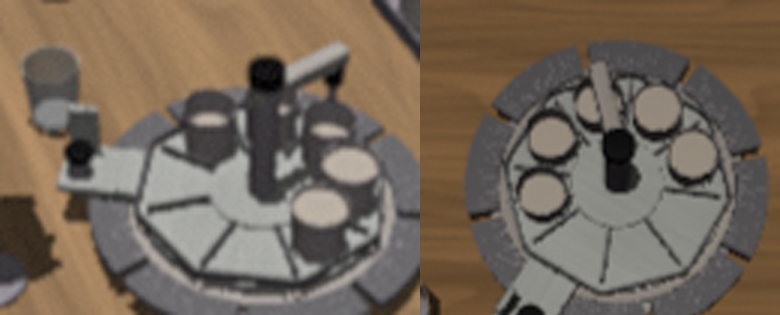

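Run:
```python
from h import *
import cv2
b=env.get_image("side")[170:210,210:250];a=env.get_image("top")[195:235,215:255]
cv2.imwrite("pics/c7.png",np.hstack([cv2.resize(i,(400,400),interpolation=cv2.INTER_CUBIC) for i in (b,a)]))
A=np.array([.678,-.012])
def proj(n,p):
    c=env.get_calibration(n);q=np.array(c["view"])@np.r_[p,1]
    return c["cx"]+c["fx"]*q[0]/-q[2],c["cy"]-c["fy"]*q[1]/-q[2]
for th in(43,45,47):
  for z in(.083,.092):
    t=np.radians(193.3-th);p=np.r_[A+.205*np.array([np.cos(t),np.sin(t)]),z]
    s=proj("side",p);q=proj("top",p)
    print(th,z,np.round([(s[0]-210)*10,(s[1]-170)*10,400+(q[0]-215)*10,(q[1]-195)*10]))
```

```text
43 0.083 [169. 253. 576. 223.]
43 0.092 [167. 237. 575. 220.]
45 0.083 [173. 241. 559. 213.]
45 0.092 [171. 224. 558. 210.]
47 0.083 [177. 228. 542. 202.]
47 0.092 [176. 212. 541. 199.]
```

View pics/c7.png

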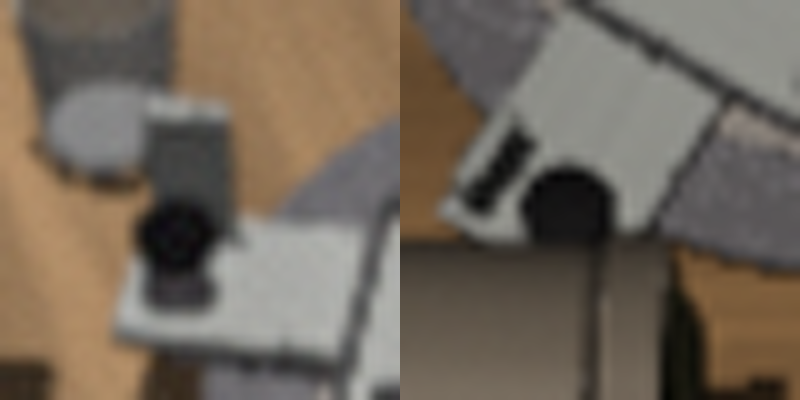

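Run:
```python
from h import *
import cv2
g=lambda i:cv2.cvtColor(i,cv2.COLOR_BGR2GRAY)
s0=g(cv2.imread("pics/top0.png")).astype(np.float32); s1=g(cv2.resize(env.get_image("top"),(800,600),interpolation=cv2.INTER_CUBIC)).astype(np.float32)
for n,(x,y) in dict(pot_l=(368,273),pot_ul=(373,243),pot_r=(428,229),spoke=(435,300),ring=(480,265)).items():
    h=20;P=s0[y-h:y+h,x-h:x+h];R=s1[y-h-8:y+h+8,x-h-8:x+h+8]
    m=cv2.matchTemplate(cv2.resize(R,None,fx=4,fy=4),cv2.resize(P,None,fx=4,fy=4),cv2.TM_CCOEFF_NORMED);_,v,_,l=cv2.minMaxLoc(m)
    print(n,round(v,3),(np.array(l)/4-8)/1.5625,"px")
```

```text
pot_l 0.945 [0.   0.16] px
pot_ul 0.984 [-0.16  0.16] px
pot_r 0.964 [-0.16 -0.16] px
spoke 0.979 [ 0.16 -0.16] px
ring 0.972 [0. 0.] px
```

```bash
python3 -c "
from rig import env
print(env.close_job(),env.observe()['time_s'])"
```

```text
the job is handed in; nothing more can be done
the job is handed in; nothing more can be done
```

The turntable is one notch clockwise with the next pot under the nozzle, and I handed the job in at about 13 s on the robot's clock. No verdict was given.

**What I did:** With the gripper shut, I pressed the plunger about 11 mm, at about 9 N. I pushed the thumb stop round about 15° while still pressing. Then I lifted clear of the cap and pushed on the stop in small steps until the resistance vanished near 45°, and drew the arm away.

**Last checks:**
- **Turn:** The top picture matched the start picture to about 0.2 px at three pots and a deck spoke. That puts the table within about 0.5° of one notch.
- **Plunger:** The cap's height in the side picture works out at about 91 mm, so the plunger is up (92 mm when fully up).
- **Pots and bystanders:** The pots stand upright in their places. The cup looked undisturbed in the last crops. I did not check the other bystanders again after the push.

**Not confirmed:** I tried to feel the lock by pushing another 5 mm or so after the resistance vanished. The finger met nothing, so the lock rests on the pictures, not on felt force. That gap also suggests the table jumped ahead of the finger by more than the 0.01 rad of play would explain.

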